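Vent a sealed transit case and hold its lid ajar

ROBOT

A 7-joint arm with a two-finger parallel gripper is mounted at the origin on the work surface. World frame = base frame: x ahead of the robot, y to its left, z up, the work surface at z = 0. Lengths are in m, angles in rad, forces in N, time in s.
With the tool pointing down it reaches from about 0.4 to 0.9 m from the base axis. Payload 5.5 kg.
Tool frame: the origin (TCP) lies at the very end of the fingers, on their centre line; the grasp point (between the pads) lies 19 mm behind it; z points along the fingers, y is the line along which they close (so a half turn about z gives the same grasp; the last joint's range is limited). The gripper opens to 92 mm and grips with 3 to 60 N. Pads are 19 mm wide; open, the fingers measure 130 mm over their backs; the gripper's body (75 mm by 190 mm) begins 47 mm behind the grasp point.
Start: joints at [-0.938, 0.501, -0.427, 1.55, 0.221, 1.138, -0.21], TCP at [0.235, 0.606, 0.227] pointing down, gripper open.
Joint ranges: [-2.88, 2.88], [-0.31, 2.03], [-1.54, 1.56], [0.2, 2.42], [-1.41, 4.55], [0.19, 2.02], [-2.57, 2.57]. Speed limits (rad/s): [2.57, 2.57, 3.14, 3.14, 3.14, 3.14, 3.14].

INTERFACE

Orientations are given as a unit quaternion [w, x, y, z].
In Python, from bench import ctrl gives the robot as it stands. The module is installed in compiled form; this text tells all that it offers.
- The arm moves only by the shell command python3 -m handwheel 'ROWS'. ROWS is JSON, a list of rows, each a list of 3 entries, a list of its own where there are three numbers: the opening, from -1 (shut) to 1 (fully open), then the shift along the world's x, y, z normalised to -1 to 1, where 1 is 30 mm, then the turn, a rotation vector about the world's x, y, z normalised to -1 to 1, where 1 is 360 degrees. A call has 1 to 12 rows; each row shifts and turns the commanded pose from where the row before left it; what a row does not reach is not made up. A row lasts 1/12 s, in which the tool goes at most 41.7 mm and 7.16 degrees, less where a joint would pass 70% of its speed; a pose out of reach is approached as far as the arm can. A call with a number of a shift or a turn outside -1 to 1 is refused whole. A call with a gripper value outside its range is refused whole. The fingers move at their own pace and stop on an object; the grip force is fixed at half the most. Time passes only in rows, so rows that do not move let the fingers close. It gives the time, the measured TCP pose, the force, the opening and the grip force at its end, in the units of the state.
- ctrl.state(): the state, without advancing time (a new reading comes with each control period).
- ctrl.camera(name): name is "side" or "top" or "wrist"; returns the picture (480x640x3 uint8, red, green, blue); there is no depth.
- ctrl.get_calibration(name): a dict with "K" (3x3 intrinsics, pixels), "k1" (the pictures are not rectified: a ray, as slopes to the right and down, at radius r is drawn at 1 + k1 r^2 times it, then the intrinsics apply), "xyz" and "attitude" of the camera in the world. Camera axes: x right, y down, z forward; pixel columns grow to the right and rows downward; lengths in m; the calibration is good to about 2 mm. A picture is of the moment at which its call begins: read the wrist's pose just before it. get_calibration takes no time and is no camera call; for the wrist camera it gives the pose at the moment of the call.
- ctrl.close_job(): hands the job in; it is judged then, once.
The state is a dict: "time": time; "qpos": joint angles; "joint_vel": joint speeds; "joint_torque": joint torques, N m; "tool_pos": TCP position; "ee_rot": TCP orientation; "force": force on the tool from outside, world axes, zero at the start; "wrist_torque": the same for the moment, N m; "gripper_width": opening from 0.0 (shut) to 1.0 (fully open); "grasp_force": force on a finger pad.
Only numpy, scipy, OpenCV 4.12 (cv2) and the standard library are available. Lean on these libraries where they do the work, as an engineer would, in place of code of your own. Each camera call takes 0.05 s, during which the arm holds its last target. There are 200 camera calls.

TASK

The sealed aluminium transit case has come in with a vacuum inside: take the slim steel pin punch from the wooden tool block, press the small button sunk in the valve on the lid fully in with its tip and keep it in for at least one second, then stand the punch back in its empty hole in the block. After that take the lid by its handle, pull until the sticky gasket lets go, and finish holding the lid by the handle just ajar, about 20 mm at the front edge (between 10 and 30 mm), so that the humidity card inside can be read; never let it jump open by 50 mm or more, and do not disturb the screwdriver, bearing, coupling and tin.

Things in the scene. Friction and masses are not known exactly. Their poses are not given: they have to be found in the camera images.
- case: Fixed aluminium transit case, 240 mm deep (its x) by 320 mm wide (its y); tub 105 mm high, closed lid's top 145 mm above the bench. Origin: under the centre of the tub, on the bench; x points from the front (robot side) to the hinges, y to the left, z up. Both latches are already undone.
- case_lid (a joint): Angle of the lid about its level hinge axis at the rear rim: 0 closed, grows as the front edge rises. The front edge is 242 mm from the hinge, so 10, 20 and 30 mm open are 0.041, 0.083 and 0.124 rad and 50 mm is 0.207 rad.
- lid_hinge (a point): Point on the hinge axis, midway along it: 122 mm behind the case's centre and 105 mm above the bench; axes as the case's; the hinge axis is its y.
- lid_edge (a point): Middle of the lid's lower front edge, 107 mm above the bench when closed; axes as the lid's. The lid (about 0.6 kg) falls shut if let go. Its gasket grips: about 18 N (16 to 20 N) straight up at the handle is needed at the very start; it lets go within the first 5 mm of opening, after that only the lid's weight (3 to 5 N at the handle) is left.
- lid_handle: Black rubber-covered bow handle on the lid's top: a round bar 12 mm thick and 110 mm long along the case's y. Origin: the middle of the bar, which lies 35 mm above the lid's top, 195 mm in front of and 75 mm above the hinge axis when closed, 47 mm behind the front edge. Axes as the lid's. The lid is bare for 45 mm before and behind the bar.
- vent_mouth (a point): Centre of the round mouth of the dark steel valve collar on the lid (collar 32 mm across, 10 mm high, hole 16 mm wide); level with the collar's upper edge, 155 mm above the bench. It lies 112 mm to the left (case's y) of the handle's middle. The button lies inside the hole.
- vent_button (a joint): Travel of the valve's round black button (13 mm across) straight down in the collar: 0 out, 0.004 m fully in (it counts as fully in from 0.003). Its top is 4 mm below the mouth when out and 8 mm when in; a spring pushes it back: 2 N at the start, 5 N fully in.
- punch: Pin punch of bare steel, 130 mm, 0.14 kg: a pin 6 mm thick over the lowest 45 mm (4 mm at its flat tip), a collar 26 mm wide, 5 mm thick, then a round knurled handle 16 mm thick up to the top. Origin: the flat tip; z runs up to the handle's top. It stands upright in one of the block's two holes, its collar resting on the block, the tip 45 mm below the block's top.
- tool_block: Fixed wooden block, 60 mm (x) by 120 mm (y) by 60 mm high. Origin: under its centre on the bench. Two holes 12 mm wide with 3 mm bevelled mouths, 50 mm deep, in the top, 60 mm apart along its y.
- tool_block_hole0 (a point): Mouth of the hole at +30 mm along the block's y, at its top face, 60 mm above the bench.
- tool_block_hole1 (a point): Mouth of the hole at -30 mm along the block's y, at its top face.
- driver: Stubby screwdriver standing in the block's other hole: fat black handle 30 mm thick, 55 mm high above the block (shorter and thicker than the punch). Origin: the tip of its blade, 45 mm below the block's top. Leave it alone.
- bearing: Loose steel bearing ring lying flat on the bench, 68 mm outside, 32 mm bore, 18 mm high. Origin: centre of its underside. Leave it alone.
- coupling: Loose dark steel stepped coupling standing on the bench, 48 mm wide at the foot, 78 mm high. Origin: centre of its underside. Leave it alone.
- tin: Loose grey tin standing on the bench, 72 mm wide, 70 mm high. Origin: centre of its underside. Leave it alone.
Things that resemble listed ones, but are neither listed nor needed, are in the scene too. What is shaped like the punch but blue is not meant. Of the things that look like the tool_block, the smaller one is meant.

How it is judged:
On the way, in this order (a step that is already met when the one before it is completed fails the run):
1. the valve's button is pressed fully in with the punch's tip and kept in for one second, the lid still shut (value of joint vent_button above 0.003 m and contact force between punch and vent_button above 0.5 N and value of joint case_lid below 0.015 rad), for 1 s.
2. the punch stands in the block's hole again, let go, the lid still shut ((horizontal distance between punch and tool_block_hole0 below 0.006 m or horizontal distance between punch and tool_block_hole1 below 0.006 m) and height (world z) of punch below 0.022 m and angle between punch's own z axis and vertical below 0.12 rad and contact force between the fingers and punch below 0.1 N and linear speed of punch below 0.02 m/s and value of joint case_lid below 0.015 rad), for 0.2 s.
3. the lid is broken free of its gasket and held by the handle (value of joint case_lid above 0.03 rad and contact force between the fingers and lid_handle above 1 N), for 0.2 s.
At the end, for the whole second after the job is handed in: The fingers hold the lid by its handle, still, with the front edge 10 to 30 mm open (lid angle 0.041 to 0.124 rad), nothing else propping it; the punch stands upright in a hole of the block (within 6 mm of its middle, collar down on the block within 7 mm), let go. All stays so for the last second (value of joint case_lid between 0.041 and 0.124 rad and velocity of joint case_lid between -0.05 and 0.05 rad/s and contact force between the fingers and lid_handle above 1 N and contact force between punch and case below 0.1 N and (horizontal distance between punch and tool_block_hole0 below 0.006 m or horizontal distance between punch and tool_block_hole1 below 0.006 m) and height (world z) of punch below 0.022 m and angle between punch's own z axis and vertical below 0.12 rad and contact force between the fingers and punch below 0.1 N and linear speed of punch below 0.02 m/s); the arm keeps its last pose, push and grip.
It fails at once if the lid jumps open by 50 mm or more at the front edge (value of joint case_lid above 0.207 rad).
It fails at once if the screwdriver is moved by more than 25 mm (distance of driver from where it was at the start of the episode above 0.025 m).
It fails at once if the bearing is moved by more than 25 mm (distance of bearing from where it was at the start of the episode above 0.025 m).
It fails at once if the coupling is moved by more than 25 mm (distance of coupling from where it was at the start of the episode above 0.025 m).
It fails at once if the tin is moved by more than 25 mm (distance of tin from where it was at the start of the episode above 0.025 m).
It also fails if it takes over 64 s, if anything falls off the work surface, if the arm or the gripper's body presses on something with over 40 N, if the wrist force passes 120 N, or if a joint passes its speed limit or range.

## Working session

There is one attempt and no reset: what is moved stays moved. The work goes in short steps, Python scripts to look and compute and a shell command to move; the robot and the scene stay as the last step left them, time stands still between calls to the robot, and variables do not carry over. Pictures are saved under pics/ and viewed, at most 10 in all, crops included, and the job is handed in when it is done.

```bash
mkdir -p pics
cat > h.py <<'E'
import numpy as np,cv2
from bench import ctrl
from scipy.spatial.transform import Rotation as R
def snap(n,name):
    c=ctrl.get_calibration(n); im=ctrl.camera(n)
    cv2.imwrite(f'pics/{name}.png',im[:,:,::-1]); return c,im
def rot(c):
    a=np.array(c['attitude'],float)
    return a if a.shape==(3,3) else R.from_quat(a[[1,2,3,0]]).as_matrix()
def ray(c,u,v):
    K=np.array(c['K']); d=np.array([(u-K[0,2])/K[0,0],(v-K[1,2])/K[1,1]]); p=d.copy()
    for _ in range(20): p=d/(1+c['k1']*(p@p))
    return rot(c)@np.array([p[0],p[1],1.])
def onz(c,u,v,z):
    r=ray(c,u,v); o=np.array(c['xyz']); return o+r*(z-o[2])/r[2]
def proj(c,P):
    q=rot(c).T@(np.array(P)-np.array(c['xyz'])); s=q[:2]/q[2]; s=s*(1+c['k1']*(s@s)); K=np.array(c['K'])
    return K[0,0]*s[0]+K[0,2],K[1,1]*s[1]+K[1,2]
E
python3 - <<'E'
from h import *
for n in ['top','side']:
    c,im=snap(n,n+'0'); print(n,c)
print(ctrl.state())
E
```

```text
top {'K': array([[461.61695318,   0.        , 320.59506446],
       [  0.        , 461.61695318, 240.61746738],
       [  0.        ,   0.        ,   1.        ]]), 'k1': -0.049905869806231594, 'xyz': array([0.42960119, 0.04336874, 1.21390317]), 'attitude': array([-0.02853956,  0.71402806, -0.69842018,  0.03948005])}
side {'K': array([[576.31794137,   0.        , 323.39028702],
       [  0.        , 576.31794137, 241.18642659],
       [  0.        ,   0.        ,   1.        ]]), 'k1': -0.041724224649784585, 'xyz': array([ 0.38769191, -0.89057199,  0.9797715 ]), 'attitude': array([-0.40899814,  0.90855497, -0.08083904,  0.02671031])}
{'time': 0.1, 'qpos': array([-0.93778741,  0.50174218, -0.42680617,  1.55134441,  0.22079761,
        1.13832924, -0.21024172]), 'joint_vel': array([ 9.81220419e-04, -2.98349207e-03, -7.50172096e-04, -2.55289838e-03,
        4.84727561e-04,  4.36907018e-06, -1.32957089e-04]), 'joint_torque': array([-1.15355349e-02, -5.67867672e+01, -5.83849311e+00, -2.79919553e+01,
       -6.89079543e-02,  2.38754827e-02,  5.38010818e-05]), 'tool_pos': array([0.23474093, 0.6054445 , 0.22578987]), 'ee_rot': array([-1.89005659e-04,  1.83801321e-01,  9.82963016e-01, -8.64752719e-04]), 'force': array([0.09148758, 0.2034586 , 0.36934986]), 'wrist_torque': array([-0.03911562,  0.03409949, -0.04206605]), 'grasp_force': 0.0, 'gripper_width': 1.0019356925932692}
```

View pics/top0.png

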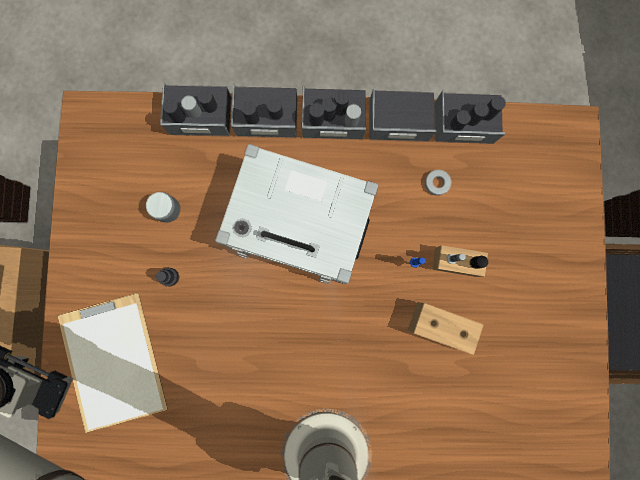

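View pics/side0.png

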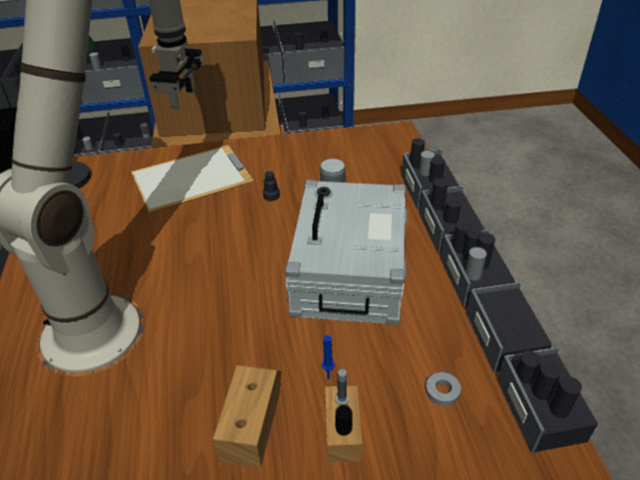

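The candidates for the punch are the steel punch at top (457,258), the blue look-alike at (417,262) and the fat black driver at (480,262). The candidates for the block are the small one at (463,261) and the large one with two empty holes at (448,328). I choose the steel punch in the small block. Next I check it in a close crop, along with the valve and handle.

Run:
```python
import cv2,numpy as np
t=cv2.imread('pics/top0.png');s=cv2.imread('pics/side0.png')
f=lambda im,x,y,w,h,k:cv2.resize(im[y:y+h,x:x+w],None,fx=k,fy=k,interpolation=cv2.INTER_CUBIC)
a=f(t,400,235,100,50,4);b=f(t,220,205,130,65,3.0769);b=cv2.resize(b,(400,200))
c=f(s,290,330,100,75,4);d=f(s,290,175,100,75,4)
cv2.imwrite('pics/crop0.png',np.hstack([np.vstack([a,b]),np.vstack([c[:,:]])[:300]][:1]+[np.zeros((400,0,3),np.uint8)]) if 0 else np.vstack([np.hstack([a,b]),np.hstack([c,d])]))
```

```text
(no output)
```

View pics/crop0.png

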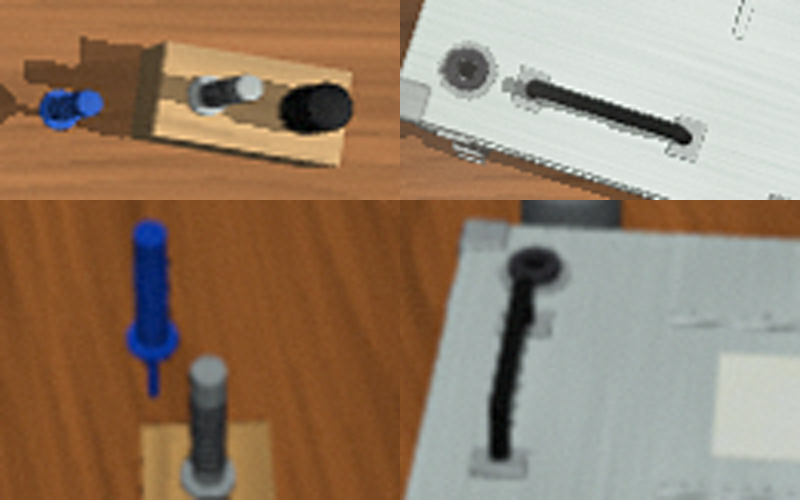

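The top crop shows the grey steel punch: top disc at top-image (462,257), collar at (452,259). It stands in the small block, with the driver at (481,262) and the blue pin beside it. The valve is at (242,227), and the handle bar ends are at (264,234) and (312,249).

```bash
cat > tri.py <<'E'
from h import *
t=ctrl.get_calibration('top');s=ctrl.get_calibration('side')
def tri(a,b):
    A=[];B=[]
    for c,p in((t,a),(s,b)):
        d=ray(c,*p);d/=np.linalg.norm(d);M=np.eye(3)-np.outer(d,d);A.append(M);B.append(M@c['xyz'])
    return np.linalg.solve(sum(A),sum(B))
E
python3 - <<'E'
from tri import *
np.set_printoptions(precision=4,suppress=True)
print('ptop',onz(t,462.2,256.8,.145),onz(s,342.2,372.5,.145),tri((462.2,256.8),(342.2,372.5)))
print('collar',onz(t,452,258.7,.065),onz(s,342,449.3/1 if 0 else 398.5,.065))
print('vent',onz(t,241.8,227.1,.155),onz(s,323.9,191.8,.155),tri((241.8,227.1),(323.9,191.8)))
a=onz(t,263.9,233.9,.18);b=onz(t,312.3,249.2,.18);print('handle',a,b,(a+b)/2,np.linalg.norm(a-b))
v=onz(t,241.8,227.1,.155); d=(b-a)/np.linalg.norm(b-a); print('yaw of case y',np.degrees(np.arctan2(-d[1],-d[0])),'handle from vent',v+.112*d)
P=[onz(t,400+x/4,235+y/4,.06) for x,y in((165,42),(352,72),(340,165),(155,137))]
print('block',np.array(P),np.mean(P,0)); e=P[0]-P[1]+P[3]-P[2];print('yaw block y',np.degrees(np.arctan2(e[1],e[0])))
print('driver',onz(t,481,261.5,.115))
print('blue top',onz(t,422.5,260.5,.13))
q=ctrl.state();print(R.from_quat(q['ee_rot'][[1,2,3,0]]).as_matrix())
E
```

```text
ptop [ 0.5025 -0.3045  0.145 ] [ 0.506  -0.3066  0.145 ] [ 0.5044 -0.3053  0.1432]
collar [ 0.5026 -0.3045  0.065 ] [ 0.5059 -0.3068  0.065 ]
vent [0.5592 0.2106 0.155 ] [0.5613 0.2019 0.155 ] [0.5615 0.2117 0.1475]
handle [0.5418 0.1563 0.18  ] [0.5098 0.0466 0.18  ] [0.5258 0.1015 0.18  ] 0.11428390036745224
yaw of case y 73.71345218788349 handle from vent [0.5278 0.1031 0.155 ]
block [[ 0.5358 -0.2786  0.06  ]
 [ 0.5194 -0.3987  0.06  ]
 [ 0.4603 -0.3903  0.06  ]
 [ 0.4756 -0.2721  0.06  ]] [ 0.4978 -0.3349  0.06  ]
yaw block y 82.41540704277062
driver [ 0.4942 -0.3602  0.115 ]
blue top [ 0.4927 -0.2142  0.13  ]
[[-0.9324  0.3613 -0.0007]
 [ 0.3613  0.9324 -0.0016]
 [ 0.0001 -0.0018 -1.    ]]
```

```bash
python3 -m handwheel '[[1,[0.6,-1,0.4],[0,0,-0.007]],[1,[0.6,-1,0.4],[0,0,-0.007]],[1,[0.6,-1,0.4],[0,0,-0.007]],[1,[0.6,-1,0.4],[0,0,-0.007]],[1,[0.6,-1,0.4],[0,0,-0.007]],[1,[0.6,-1,0.4],[0,0,-0.007]],[1,[0.6,-1,0],[0,0,-0.007]],[1,[0.6,-1,0],[0,0,-0.007]],[1,[0.6,-1,0],[0,0,-0.007]],[1,[0.6,-1,0],[0,0,-0.007]],[1,[0.6,-1,0],[0,0,-0.007]],[1,[0.6,-1,0],[0,0,-0.007]]]'; python3 -c "
from bench import ctrl;print(ctrl.state()['qpos'])"
```

```text
time: 1.1
tool_pos: [0.4512, 0.2443, 0.2986]
ee_rot: [-0.0, 0.435, 0.901, -0.0]
force: [0.2, 0.5, -0.2]
gripper_width: 0.999
grasp_force: 0.0
[-0.3894911   0.16318972 -0.17882833  1.80929829  0.03136417  1.1721641
  0.09299876]
```

```bash
python3 -m handwheel '[[1,[0.1,-1,0],[0,0,-0.007]],[1,[0.1,-1,0],[0,0,-0.007]],[1,[0.1,-1,0],[0,0,-0.007]],[1,[0.1,-1,0],[0,0,-0.007]],[1,[0.1,-1,0],[0,0,-0.007]],[1,[0.1,-1,0],[0,0,-0.007]],[1,[0.1,-1,0],[0,0,-0.007]],[1,[0.1,-1,0],[0,0,-0.007]],[1,[0.1,-1,0],[0,0,-0.007]],[1,[0.1,-1,0],[0,0,-0.007]],[1,[0.1,-1,0],[0,0,-0.007]],[1,[0.1,-1,0],[0,0,-0.007]]]'; python3 -m handwheel '[[1,[0.1,-1,0],[0,0,-0.007]],[1,[0.1,-1,0],[0,0,-0.007]],[1,[0.1,-1,0],[0,0,-0.007]],[1,[0.1,-1,0],[0,0,-0.007]],[1,[0.1,-1,0],[0,0,-0.007]],[1,[0,-0.5,0],[0,0,-0.007]],[1,[0,0,0],[0,0,0]],[1,[0,0,0],[0,0,0]]]'
cat > st.py <<'E'
from h import *
np.set_printoptions(precision=4,suppress=True)
def st():
    q=ctrl.state();M=R.from_quat(q['ee_rot'][[1,2,3,0]]).as_matrix()
    print('t',q['time'],'tcp',q['tool_pos'],'yawY',np.degrees(np.arctan2(M[1,1],M[0,1])),'z',M[:,2],'F',q['force'],'T',q['wrist_torque'],'w',q['gripper_width'],'g',q['grasp_force'],'q',q['qpos'])
    return q,M
if __name__=='__main__': st()
E
python3 - <<'E'
from st import *
st(); c,im=snap('wrist','w1'); print(c['xyz'],proj(c,[.504,-.305,.145]))
E
```

```text
time: 2.1
tool_pos: [0.4865, -0.1153, 0.2985]
ee_rot: [-0.0, 0.655, 0.756, -0.0]
force: [0.3, -0.5, 0.1]
gripper_width: 1.001
grasp_force: 0.0
time: 2.77
tool_pos: [0.5014, -0.2789, 0.2981]
ee_rot: [-0.001, 0.748, 0.664, -0.0]
force: [-0.1, -0.2, -0.7]
gripper_width: 0.995
grasp_force: 0.0
t 2.7667 tcp [ 0.5014 -0.2789  0.2981] yawY -6.86042493418676 z [-0.0013  0.0009 -1.    ] F [-0.1405 -0.2058 -0.733 ] T [-0.0362  0.0472  0.0124] w 0.9952040299087115 g 0.0 q [ 0.2133  0.2765  0.3049  1.6821 -0.0883  1.198   0.4199]
[ 0.5084 -0.2046  0.4565] (np.float64(330.3680812085637), np.float64(244.2866012942443))
```

View pics/w1.png

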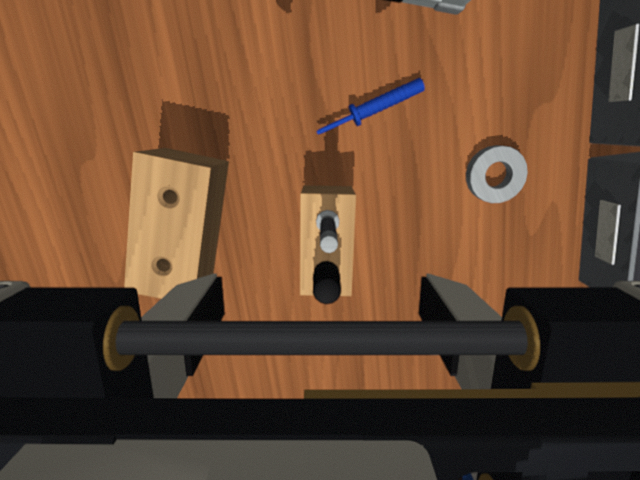

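The wrist view shows the steel punch's top at (329,244), where I predicted (330,244). The driver is below it at (327,285), and the blue pin lies on the bench at (390,100). Next I go over the punch, descend and grip.

```bash
python3 -m handwheel '[[1,[0.07,-0.87,0],[0,0,-0.002]],[1,[0,0,-1],[0,0,0]],[1,[0,0,-1],[0,0,0]],[1,[0,0,-1],[0,0,0]],[1,[0,0,-1],[0,0,0]],[1,[0,0,-1],[0,0,0]],[1,[0,0,-1],[0,0,0]],[1,[0,0,-0.5],[0,0,0]],[1,[0,0,-0.43],[0,0,0]],[1,[0,0,0],[0,0,0]],[1,[0,0,0],[0,0,0]]]'; python3 st.py;  python3 -m handwheel '[[-1,[0,0,0],[0,0,0]],[-1,[0,0,0],[0,0,0]],[-1,[0,0,0],[0,0,0]],[-1,[0,0,0],[0,0,0]],[-1,[0,0,0],[0,0,0]],[-1,[0,0,0],[0,0,0]],[-1,[0,0,0],[0,0,0]],[-1,[0,0,0],[0,0,0]],[-1,[0,0,0],[0,0,0]],[-1,[0,0,0],[0,0,0]]]';python3 st.py
```

```text
time: 3.73
tool_pos: [0.5044, -0.3038, 0.0909]
ee_rot: [-0.0, 0.751, 0.66, 0.0]
force: [0.4, -0.1, 1.2]
gripper_width: 1.0
grasp_force: 0.0
t 3.7333 tcp [ 0.5044 -0.3038  0.0909] yawY -7.403930991057672 z [-0.0003  0.0009 -1.    ] F [ 0.3536 -0.1411  1.2373] T [-0.1028  0.0932  0.017 ] w 0.999816435650511 g 0.0 q [ 0.2911  0.5357  0.2672  1.8317 -0.19    0.7997  0.5264]
time: 4.57
tool_pos: [0.5039, -0.305, 0.0908]
ee_rot: [-0.0, 0.752, 0.659, -0.0]
force: [0.7, -0.7, 0.1]
gripper_width: 0.326
grasp_force: 0.0
t 4.5667 tcp [ 0.5039 -0.305   0.0908] yawY -7.508182753032613 z [-0.0001  0.0001 -1.    ] F [ 0.7086 -0.6507  0.0752] T [-0.0866  0.0202  0.0228] w 0.3264707233727738 g 0.0 q [ 0.2922  0.536   0.2682  1.8317 -0.19    0.7989  0.5266]
```

```bash
python3 -m handwheel '[[-1,[0,0,0],[0,0,0]],[-1,[0,0,0],[0,0,0]],[-1,[0,0,0],[0,0,0]],[-1,[0,0,0],[0,0,0]],[-1,[0,0,0],[0,0,0]],[-1,[0,0,0],[0,0,0]]]';python3 st.py
```

```text
time: 5.07
tool_pos: [0.504, -0.305, 0.0907]
ee_rot: [-0.0, 0.752, 0.659, -0.0]
force: [0.3, -0.1, -0.2]
gripper_width: 0.169
grasp_force: 30.0
t 5.0667 tcp [ 0.504  -0.305   0.0907] yawY -7.503784044169956 z [-0.0001  0.0001 -1.    ] F [ 0.311  -0.0928 -0.224 ] T [-0.1593 -0.0751 -0.0027] w 0.1690399761311472 g 29.991905093193054 q [ 0.2922  0.536   0.2682  1.8317 -0.1901  0.7988  0.5266]
```

```bash
python3 -m handwheel '[[-1,[0,0,0.5],[0,0,0]],[-1,[0,0,1],[0,0,0]],[-1,[0,0,1],[0,0,0]],[-1,[0,0,1],[0,0,0]],[-1,[0,0.5,1],[0,0,0]],[-1,[0,1,0.9],[0,0,0]],[-1,[0.1,1,0.8],[0,0,0]],[-1,[0.1,1,0.8],[0,0,0]],[-1,[0.1,1,0],[0,0,0]],[-1,[0.1,1,0],[0,0,0]],[-1,[0.1,1,0],[0,0,0]],[-1,[0.1,1,0],[0,0,0]]]'; python3 -m handwheel '[[-1,[0.1,1,0],[0,0,0]],[-1,[0.1,1,0],[0,0,0]],[-1,[0.1,1,0],[0,0,0]],[-1,[0,1,0],[0,0,0]],[-1,[0,1,0],[0,0,0]],[-1,[0,1,0],[0,0,0]],[-1,[0,0.7,0],[0,0,0]],[-1,[0,0,0],[0,0,0]],[-1,[0,0,0],[0,0,0]],[-1,[0,0,0],[0,0,0]]]'
python3 - <<'E'
from st import *
st(); c,im=snap('wrist','w2')
for n,P in (('vent',[.5592,.2106,.155]),('handle',[.5258,.1015,.18])): print(n,proj(c,P))
E
```

```text
time: 6.07
tool_pos: [0.5216, -0.0786, 0.301]
ee_rot: [-0.0, 0.752, 0.659, 0.0]
force: [1.0, 0.2, -1.6]
gripper_width: 0.167
grasp_force: 30.0
time: 6.9
tool_pos: [0.5308, 0.12, 0.3005]
ee_rot: [0.0, 0.752, 0.659, -0.001]
force: [-0.6, -1.1, -1.7]
gripper_width: 0.167
grasp_force: 30.0
t 6.9 tcp [0.5308 0.12   0.3005] yawY -7.538907897657529 z [-0.0006 -0.001  -1.    ] F [-0.5585 -1.1014 -1.7205] T [-0.1538  0.0753  0.0183] w 0.1672516759327123 g 29.992120563983917 q [-0.325   0.2132  0.0619  1.7427 -0.0133  1.187  -0.3911]
vent (np.float64(345.0351367794077), np.float64(100.57173730619533))
handle (np.float64(320.80094843003576), np.float64(248.6393032914557))
```

View pics/w2.png

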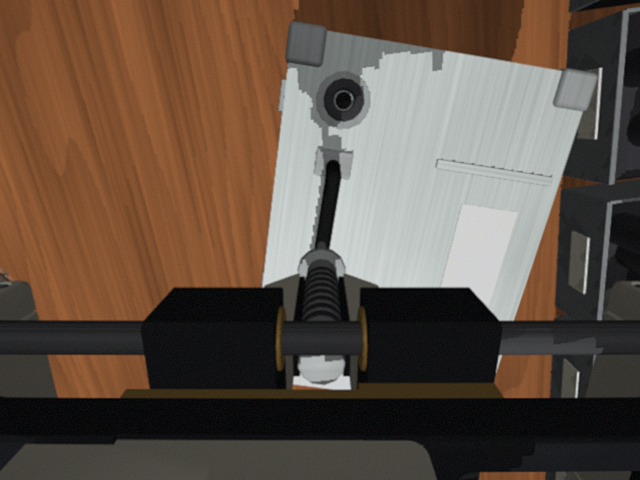

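The valve's ring is centred at (343,100), where I predicted (345,101). The target is therefore about (0.558, 0.211). The punch is held upright, with its collar at (321,263).

```bash
python3 -m handwheel '[[-1,[0.3,1,0],[0,0,0]],[-1,[0.3,1,0],[0,0,0]],[-1,[0.3,1,0],[0,0,0]],[-1,[0,0.05,-0.5],[0,0,0]],[-1,[0,0,-0.8],[0,0,0]],[-1,[0,0,-0.7],[0,0,0]],[-1,[0,0,0],[0,0,0]],[-1,[0,0,0],[0,0,0]],[-1,[0,0,0],[0,0,0]]]'
python3 - <<'E'
from st import *
st(); snap('wrist','w3'); c,t=snap('side','s3'); 
w=cv2.imread('pics/w3.png'); s=cv2.imread('pics/s3.png')
cv2.imwrite('pics/c3.png',np.hstack([cv2.resize(w[100:400,220:420],(400,600)),cv2.resize(s[125:225,290:350],(360,600))]))
E
```

```text
time: 7.7
tool_pos: [0.559, 0.2116, 0.2421]
ee_rot: [0.0, 0.752, 0.659, 0.001]
force: [0.4, -1.0, -1.4]
gripper_width: 0.172
grasp_force: 30.0
t 7.7 tcp [0.559  0.2116 0.2421] yawY -7.603707322833146 z [ 0.0014  0.0003 -1.    ] F [ 0.4147 -1.0203 -1.3644] T [-0.1122  0.0408  0.0279] w 0.17201787324485138 g 29.99127209186554 q [-0.4209  0.3583  0.0177  1.6854 -0.0066  1.0965 -0.5341]
```

View pics/c3.png

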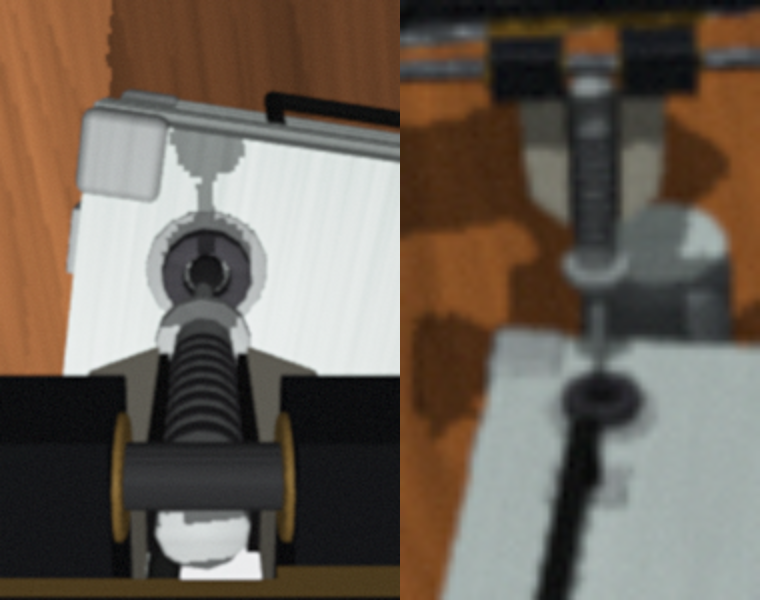

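The wrist crop shows the pin tip at (203,290), heading for the hole at (206,272). The side crop shows the tip straight above the collar at (600,395). They are aligned, so I descend and press.

```bash
python3 -m handwheel '[[-1,[0,0,-0.25],[0,0,0]],[-1,[0,0,-0.2],[0,0,0]],[-1,[0,0,-0.1],[0,0,0]],[-1,[0,0,0],[0,0,0]],[-1,[0,0,0],[0,0,0]]]'; python3 -m handwheel '[[-1,[0,0,-0.05],[0,0,0]],[-1,[0,0,-0.05],[0,0,0]],[-1,[0,0,0],[0,0,0]],[-1,[0,0,0],[0,0,0]]]';python3 st.py
```

```text
time: 8.22
tool_pos: [0.5584, 0.2126, 0.2248]
ee_rot: [0.0, 0.752, 0.659, 0.0]
force: [1.2, 0.2, 2.4]
gripper_width: 0.168
grasp_force: 30.0
time: 8.55
tool_pos: [0.5585, 0.2126, 0.2224]
ee_rot: [0.0, 0.752, 0.659, 0.001]
force: [-0.8, -1.8, 6.3]
gripper_width: 0.166
grasp_force: 30.0
t 8.55 tcp [0.5585 0.2126 0.2224] yawY -7.51016820008669 z [ 0.0015  0.0006 -1.    ] F [-0.7692 -1.7732  6.2831] T [-0.2938  0.179  -0.0178] w 0.16618185771988614 g 29.99497264623642 q [-0.4214  0.3767  0.0162  1.7063 -0.0068  1.057  -0.5341]
```

```bash
python3 -m handwheel '[[-1,[0,0,-0.04],[0,0,0]],[-1,[0,0,0],[0,0,0]],[-1,[0,0,0],[0,0,0]]]'; python3 -m handwheel '[[-1,[0,0,-0.04],[0,0,0]],[-1,[0,0,0],[0,0,0]],[-1,[0,0,0],[0,0,0]],[-1,[0,0,0],[0,0,0]]]'
```

```text
time: 8.8
tool_pos: [0.5587, 0.2128, 0.2221]
ee_rot: [0.0, 0.752, 0.659, 0.001]
force: [-2.0, -1.4, 10.2]
gripper_width: 0.171
grasp_force: 30.0
time: 9.13
tool_pos: [0.5589, 0.2129, 0.2219]
ee_rot: [0.0, 0.752, 0.659, 0.002]
force: [-3.6, -2.3, 15.6]
gripper_width: 0.171
grasp_force: 30.0
```

```bash
python3 -m handwheel '[[-1,[0,0,0],[0,0,0]],[-1,[0,0,0],[0,0,0]],[-1,[0,0,0],[0,0,0]],[-1,[0,0,0],[0,0,0]],[-1,[0,0,0],[0,0,0]],[-1,[0,0,0],[0,0,0]],[-1,[0,0,0],[0,0,0]],[-1,[0,0,0],[0,0,0]],[-1,[0,0,0],[0,0,0]],[-1,[0,0,0],[0,0,0]],[-1,[0,0,0],[0,0,0]],[-1,[0,0,0],[0,0,0]]]'; python3 -m handwheel '[[-1,[0,0,0],[0,0,0]],[-1,[0,0,0],[0,0,0]],[-1,[0,0,0],[0,0,0]],[-1,[0,0,0.2],[0,0,0]],[-1,[0,0,0.4],[0,0,0]],[-1,[0,0,0.9],[0,0,0]],[-1,[0,0,0.9],[0,0,0]],[-1,[0,0,0.3],[0,0,0]]]'
```

```text
time: 10.13
tool_pos: [0.5589, 0.2129, 0.2219]
ee_rot: [0.0, 0.752, 0.659, 0.002]
force: [-3.1, -2.4, 16.4]
gripper_width: 0.167
grasp_force: 30.0
time: 10.8
tool_pos: [0.5592, 0.2132, 0.3038]
ee_rot: [0.001, 0.752, 0.659, 0.002]
force: [1.1, -0.2, -0.0]
gripper_width: 0.168
grasp_force: 30.0
```

```bash
python3 -m handwheel '[[-1,[-0.1,-1,0],[0,0,0]],[-1,[-0.1,-1,0],[0,0,0]],[-1,[-0.1,-1,0],[0,0,0]],[-1,[-0.1,-1,0],[0,0,0]],[-1,[-0.1,-1,0],[0,0,0]],[-1,[-0.1,-1,0],[0,0,0]],[-1,[-0.1,-1,0],[0,0,0]],[-1,[-0.1,-1,0],[0,0,0]],[-1,[-0.1,-1,0],[0,0,0]],[-1,[-0.1,-1,0],[0,0,0]],[-1,[-0.1,-1,0],[0,0,0]],[-1,[-0.1,-1,0],[0,0,0]]]'; python3 -m handwheel '[[-1,[-0.1,-1,0],[0,0,0]],[-1,[-0.1,-1,0],[0,0,0]],[-1,[-0.1,-1,0],[0,0,0]],[-1,[-0.1,-1,0],[0,0,0]],[-1,[-0.1,-0.8,0],[0,0,0]],[-1,[0,-0.4,0],[0,0,0]],[-1,[0,0,0],[0,0,0]],[-1,[0,0,0],[0,0,0]],[-1,[0,0,0],[0,0,0]]]';python3 st.py
```

```text
time: 11.8
tool_pos: [0.521, -0.1487, 0.2991]
ee_rot: [-0.001, 0.752, 0.659, -0.0]
force: [0.9, -0.7, -1.9]
gripper_width: 0.171
grasp_force: 30.0
time: 12.55
tool_pos: [0.5076, -0.3012, 0.2993]
ee_rot: [-0.001, 0.751, 0.66, 0.0]
force: [0.2, 1.0, -1.1]
gripper_width: 0.171
grasp_force: 30.0
t 12.55 tcp [ 0.5076 -0.3012  0.2993] yawY -7.374395693332423 z [-0.0006  0.0019 -1.    ] F [ 0.1672  1.0322 -1.0502] T [-0.0746  0.0138 -0.0227] w 0.17109215562848767 g 29.99171733856201 q [ 0.2392  0.3081  0.3179  1.6403 -0.1028  1.2109  0.4508]
```

```bash
python3 -m handwheel '[[-1,[-0.12,-0.13,-0.9],[0,0,0]],[-1,[0,0,-1],[0,0,0]],[-1,[0,0,-1],[0,0,0]],[-1,[0,0,-1],[0,0,0]],[-1,[0,0,-1],[0,0,0]],[-1,[0,0,0],[0,0,0]],[-1,[0,0,0],[0,0,0]],[-1,[0,0,0],[0,0,0]]]'
python3 - <<'E'
from st import *
st(); snap('wrist','w4'); c,t=snap('side','s4'); 
for z in (.07,.06): print('side expected',z,proj(c,[.504,-.305,z]))
w=cv2.imread('pics/w4.png'); s=cv2.imread('pics/s4.png')
cv2.imwrite('pics/c4.png',np.hstack([cv2.resize(w[100:400,220:420],(400,600)),cv2.resize(s[320:440,300:380],(400,600))]))
E
```

```text
time: 13.22
tool_pos: [0.5048, -0.3069, 0.1545]
ee_rot: [0.001, 0.751, 0.66, 0.001]
force: [-0.6, -0.4, -1.6]
gripper_width: 0.165
grasp_force: 30.0
t 13.2167 tcp [ 0.5048 -0.3069  0.1545] yawY -7.415202514891757 z [ 0.0019 -0.0005 -1.    ] F [-0.6276 -0.4227 -1.6083] T [-0.104   0.0362  0.0345] w 0.16540373552045817 g 29.991536736488342 q [ 0.2734  0.4519  0.2935  1.7913 -0.1602  0.9196  0.5068]
side expected 0.07 (np.float64(340.7969698426184), np.float64(396.30457191228277))
side expected 0.06 (np.float64(340.7810977191517), np.float64(399.37463768662116))
```

View pics/c4.png

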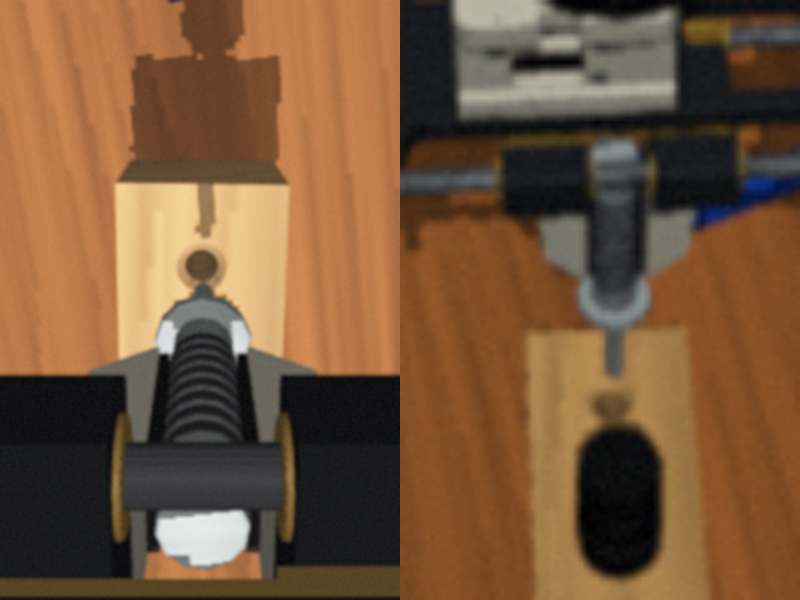

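The pin tip is at (203,290) in the wrist crop and (614,372) in the side crop, in line with the hole at (203,265) and (612,405). I correct by 2 mm in y and lower.

```bash
python3 -m handwheel '[[-1,[-0.03,0.06,-0.3],[0,0,0]],[-1,[0,0,-0.3],[0,0,0]],[-1,[0,0,-0.3],[0,0,0]],[-1,[0,0,0],[0,0,0]]]'; python3 -m handwheel '[[-1,[0,0,-0.4],[0,0,0]],[-1,[0,0,-0.4],[0,0,0]],[-1,[0,0,-0.25],[0,0,0]],[-1,[0,0,-0.1],[0,0,0]],[-1,[0,0,0],[0,0,0]],[-1,[0,0,0],[0,0,0]]]';python3 st.py
```

```text
time: 13.65
tool_pos: [0.5012, -0.3047, 0.1237]
ee_rot: [-0.002, 0.752, 0.659, -0.0]
force: [0.2, 0.2, -2.8]
gripper_width: 0.169
grasp_force: 30.0
time: 14.15
tool_pos: [0.5023, -0.3057, 0.0909]
ee_rot: [-0.0, 0.752, 0.659, -0.0]
force: [0.0, -0.6, -1.3]
gripper_width: 0.164
grasp_force: 30.0
t 14.15 tcp [ 0.5023 -0.3057  0.0909] yawY -7.519056061781198 z [-0.0005  0.0002 -1.    ] F [ 0.0168 -0.5782 -1.2589] T [-0.1204  0.0903  0.022 ] w 0.16365416392988003 g 29.9928018450737 q [ 0.2917  0.5348  0.2716  1.8341 -0.1919  0.7987  0.5305]
```

```bash
python3 -m handwheel '[[-1,[0,0,-0.04],[0,0,0]],[-1,[0,0,0],[0,0,0]],[-1,[0,0,0],[0,0,0]]]'; python3 -m handwheel '[[1,[0,0,0],[0,0,0]],[1,[0,0,0],[0,0,0]],[1,[0,0,0],[0,0,0]],[1,[0,0,0],[0,0,0]],[1,[0,0,0],[0,0,0]],[1,[0,0,0],[0,0,0]],[1,[0,0,0],[0,0,0]],[1,[0,0,0],[0,0,0]],[1,[0,0,0],[0,0,0]],[1,[0,0,0],[0,0,0]],[1,[0,0,0],[0,0,0]],[1,[0,0,0],[0,0,0]]]'; python3 -m handwheel '[[1,[0,0,0.3],[0,0,0]],[1,[0,0,1],[0,0,0]],[1,[0,0,1],[0,0,0]],[1,[0,0,1],[0,0,0]],[1,[0,0,1],[0,0,0]],[1,[0,0,1],[0,0,0]],[1,[0,0,1],[0,0,0]],[1,[0,0,0.7],[0,0,0]],[1,[0,0.5,0],[0,0,0]],[1,[0,1,0],[0,0,0]],[1,[0,0.5,0],[0,0,0]],[1,[0,0,0],[0,0,0]]]'
python3 - <<'E'
from st import *
st(); cw,_=snap('wrist','w5'); c,t=snap('side','s5'); 
print('wrist expect top',proj(cw,[.504,-.305,.145]),'side',proj(c,[.504,-.305,.145]))
w=cv2.imread('pics/w5.png'); s=cv2.imread('pics/s5.png')
cv2.imwrite('pics/c5.png',np.hstack([cv2.resize(w[150:350,240:440],(400,400)),cv2.resize(s[340:440,300:400],(400,400))]))
E
```

```text
time: 14.4
tool_pos: [0.5024, -0.3057, 0.0907]
ee_rot: [-0.0, 0.752, 0.659, 0.0]
force: [-1.3, 1.5, 5.0]
gripper_width: 0.17
grasp_force: 30.0
time: 15.4
tool_pos: [0.5025, -0.3056, 0.0903]
ee_rot: [0.0, 0.752, 0.659, 0.0]
force: [0.7, 0.1, 0.2]
gripper_width: 0.977
grasp_force: 0.0
time: 16.4
tool_pos: [0.5033, -0.2412, 0.3011]
ee_rot: [-0.001, 0.75, 0.661, 0.001]
force: [0.1, 0.5, -0.2]
gripper_width: 0.999
grasp_force: 0.0
t 16.4 tcp [ 0.5033 -0.2412  0.3011] yawY -7.212721560256138 z [ 0.0012  0.0024 -1.    ] F [ 0.1369  0.4895 -0.22  ] T [-0.0737  0.0699  0.01  ] w 0.9990989647260914 g 0.0 q [ 0.1545  0.2425  0.2952  1.7166 -0.0781  1.1936  0.3444]
wrist expect top (np.float64(332.88587817365567), np.float64(282.50912692948714)) side (np.float64(340.92134805190574), np.float64(371.94191085896466))
```

View pics/c5.png

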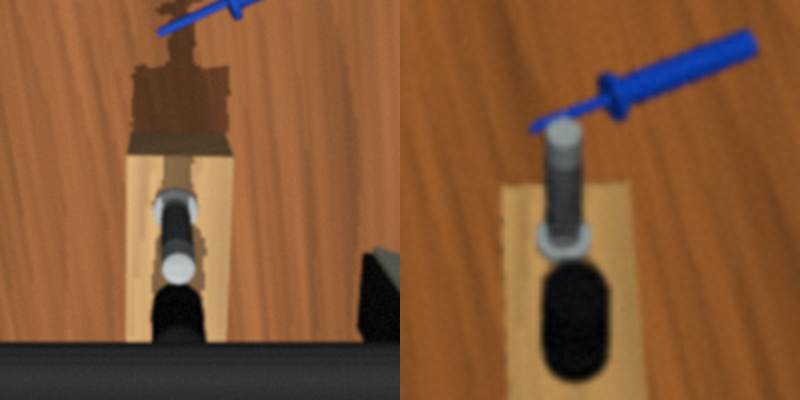

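The punch stands upright in its hole, with its top at (178,268) in the wrist crop and (563,132) in the side crop and its collar on the block. The driver is untouched. Next is the handle.

```bash
python3 -m handwheel '[[1,[0.07,1,0],[0,0,-0.0023]],[1,[0.07,1,0],[0,0,-0.0023]],[1,[0.07,1,0],[0,0,-0.0023]],[1,[0.07,1,0],[0,0,-0.0023]],[1,[0.07,1,0],[0,0,-0.0023]],[1,[0.07,1,0],[0,0,-0.0023]],[1,[0.07,1,0],[0,0,-0.0023]],[1,[0.07,1,0],[0,0,-0.0023]],[1,[0.07,1,0],[0,0,-0.0023]],[1,[0.07,1,0],[0,0,-0.0023]],[1,[0.07,1,0],[0,0,-0.0023]],[1,[0,0.5,0],[0,0,0]]]'; python3 -m handwheel '[[1,[0,0,-1],[0,0,0]],[1,[0,0,-1],[0,0,0]],[1,[0,0,-0.6],[0,0,0]],[1,[0,0,0],[0,0,0]],[1,[0,0,0],[0,0,0]]]'
python3 - <<'E'
from st import *
st(); c,_=snap('wrist','w6')
for P in ([.5418,.1563,.18],[.526,.103,.18]): print(proj(c,P))
E
```

```text
time: 17.5
tool_pos: [0.5262, 0.1024, 0.3005]
ee_rot: [-0.0, 0.801, 0.598, 0.001]
force: [1.1, 0.7, -0.8]
gripper_width: 0.999
grasp_force: 0.0
time: 17.92
tool_pos: [0.5255, 0.0979, 0.2218]
ee_rot: [-0.0, 0.802, 0.597, -0.001]
force: [-0.1, -0.3, 0.6]
gripper_width: 1.0
grasp_force: 0.0
t 17.9167 tcp [0.5255 0.0979 0.2218] yawY -16.723791281407372 z [-0.0019 -0.0011 -1.    ] F [-0.1313 -0.2969  0.5569] T [-0.0826  0.0542  0.0075] w 1.0004012543650038 g 0.0 q [-0.2996  0.2693  0.0766  1.8591 -0.0232  1.0161 -0.5054]
(np.float64(322.597581187655), np.float64(152.98139413537245))
(np.float64(322.8797736862929), np.float64(252.21543076011966))
```

View pics/w6.png

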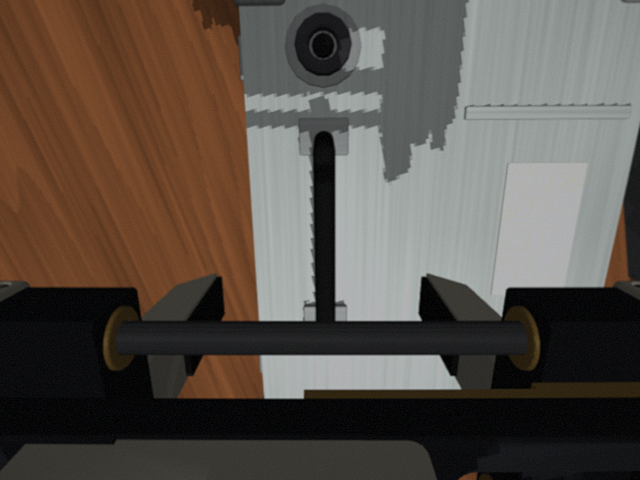

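The bar runs straight down the wrist view, so the yaw is right. Its ends are near (324,137) and (324,313), and the valve is at (322,44).

Run:
```python
from st import *
c=ctrl.get_calibration('wrist')
print('vent',onz(c,322,44,.155)); a=onz(c,324,137,.145);b=onz(c,324,313,.145);print(a,b,(a+b)/2)
print('bar',onz(c,324,230,.18))
```

```text
vent [0.5592 0.212  0.155 ]
[0.5459 0.1634 0.145 ] [0.5114 0.0474 0.145 ] [0.5287 0.1054 0.145 ]
bar [0.5314 0.1156 0.18  ]
```

```bash
python3 -m handwheel '[[1,[0.09,0.23,-0.5],[0,0,0]],[1,[0,0,-0.6],[0,0,0]],[1,[0,0,-0.6],[0,0,0]],[1,[0,0,-0.3],[0,0,0]],[1,[0,0,0],[0,0,0]],[1,[0,0,0],[0,0,0]]]'; python3 -m handwheel '[[-1,[0,0,0],[0,0,0]],[-1,[0,0,0],[0,0,0]],[-1,[0,0,0],[0,0,0]],[-1,[0,0,0],[0,0,0]],[-1,[0,0,0],[0,0,0]],[-1,[0,0,0],[0,0,0]],[-1,[0,0,0],[0,0,0]],[-1,[0,0,0],[0,0,0]],[-1,[0,0,0],[0,0,0]],[-1,[0,0,0],[0,0,0]],[-1,[0,0,0],[0,0,0]],[-1,[0,0,0],[0,0,0]]]'; python3 -m handwheel '[[-1,[0,0,0],[0,0,0]],[-1,[0,0,0],[0,0,0]],[-1,[0,0,0],[0,0,0]],[-1,[0,0,0],[0,0,0]],[-1,[0,0,0],[0,0,0]],[-1,[0,0,0],[0,0,0]]]';python3 st.py
```

```text
time: 18.47
tool_pos: [0.5291, 0.106, 0.1633]
ee_rot: [0.0, 0.802, 0.597, 0.001]
force: [0.2, 0.3, 0.4]
gripper_width: 1.002
grasp_force: 0.0
time: 19.47
tool_pos: [0.5283, 0.1063, 0.1622]
ee_rot: [-0.0, 0.802, 0.598, -0.0]
force: [-0.6, -0.8, 1.1]
gripper_width: 0.177
grasp_force: 0.0
time: 19.97
tool_pos: [0.5297, 0.1059, 0.1623]
ee_rot: [0.001, 0.802, 0.597, 0.001]
force: [4.4, -1.0, -3.9]
gripper_width: 0.117
grasp_force: 30.0
t 19.9667 tcp [0.5297 0.1059 0.1623] yawY -16.64003186040806 z [ 0.0026 -0.0002 -1.    ] F [ 4.4427 -0.9765 -3.9461] T [-0.2584 -1.0315  0.0308] w 0.11733771351743205 g 29.99819129705429 q [-0.3045  0.3478  0.069   1.9044 -0.0293  0.8878 -0.5116]
```

```bash
python3 -m handwheel '[[-1,[0.01,-0.003,0.033],[0.0002,0.0008,0]],[-1,[0.01,-0.003,0.033],[0.0002,0.0008,0]],[-1,[0.01,-0.003,0.033],[0.0002,0.0008,0]],[-1,[0.01,-0.003,0.033],[0.0002,0.0008,0]],[-1,[0,0,0],[0,0,0]],[-1,[0,0,0],[0,0,0]]]'; python3 -m handwheel '[[-1,[0.01,-0.003,0.033],[0.0002,0.0008,0]],[-1,[0.01,-0.003,0.033],[0.0002,0.0008,0]],[-1,[0.01,-0.003,0.033],[0.0002,0.0008,0]],[-1,[0,0,0],[0,0,0]],[-1,[0,0,0],[0,0,0]]]'
```

```text
time: 20.47
tool_pos: [0.5299, 0.1057, 0.164]
ee_rot: [-0.008, 0.802, 0.597, -0.007]
force: [7.8, 0.2, -17.7]
gripper_width: 0.119
grasp_force: 30.0
time: 20.88
tool_pos: [0.5314, 0.1053, 0.1684]
ee_rot: [-0.013, 0.802, 0.597, -0.011]
force: [5.4, 0.0, -8.8]
gripper_width: 0.123
grasp_force: 30.0
```

```bash
python3 -m handwheel '[[-1,[0.01,-0.003,0.033],[0.0002,0.0008,0]],[-1,[0.01,-0.003,0.033],[0.0002,0.0008,0]],[-1,[0.01,-0.003,0.033],[0.0002,0.0008,0]],[-1,[0.01,-0.003,0.033],[0.0002,0.0008,0]],[-1,[0.01,-0.003,0.033],[0.0002,0.0008,0]],[-1,[0.01,-0.003,0.033],[0.0002,0.0008,0]],[-1,[0.01,-0.003,0.033],[0.0002,0.0008,0]],[-1,[0.01,-0.003,0.033],[0.0002,0.0008,0]],[-1,[0.01,-0.003,0.033],[0.0002,0.0008,0]],[-1,[0,0,0],[0,0,0]],[-1,[0,0,0],[0,0,0]],[-1,[0,0,0],[0,0,0]]]'
python3 - <<'E'
from st import *
st(); snap('side','s7'); snap('wrist','w7')
a=cv2.imread('pics/side0.png')[170:330,270:430];b=cv2.imread('pics/s7.png')[170:330,270:430]
cv2.imwrite('pics/c7.png',cv2.resize(np.hstack([a,b]),(800,400)))
E
```

```text
time: 21.88
tool_pos: [0.5344, 0.1044, 0.1773]
ee_rot: [-0.031, 0.801, 0.597, -0.025]
force: [6.5, -0.5, -7.8]
gripper_width: 0.116
grasp_force: 30.0
t 21.8833 tcp [0.5344 0.1044 0.1773] yawY -16.64649948633453 z [-0.078   0.0197 -0.9968] F [ 6.5066 -0.4754 -7.7824] T [-0.2126 -1.554   0.0666] w 0.11611332173497951 g 29.998226165771484 q [-0.269   0.3828  0.0635  1.8154 -0.0696  1.0176 -0.4608]
```

View pics/c7.png

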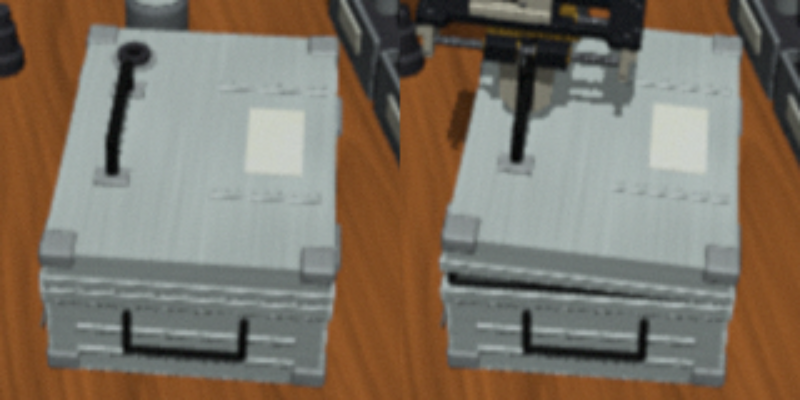

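The side view shows the lid ajar: its front corner rose from (60,248) to (460,232) in the crop. That and the 15 mm rise at the handle both put the front edge about 18 mm open, with the grip holding. I let it settle and hand in.

```bash
python3 -m handwheel '[[-1,[0,0,0],[0,0,0]],[-1,[0,0,0],[0,0,0]],[-1,[0,0,0],[0,0,0]],[-1,[0,0,0],[0,0,0]],[-1,[0,0,0],[0,0,0]],[-1,[0,0,0],[0,0,0]]]'; python3 -c "
from bench import ctrl;print(ctrl.close_job())"
```

```text
time: 22.48
tool_pos: [0.5344, 0.1044, 0.1774]
ee_rot: [-0.031, 0.801, 0.597, -0.025]
force: [5.7, 0.1, -8.4]
gripper_width: 0.116
grasp_force: 30.0
the job is handed in; nothing more can be done
None
```

I handed the job in at 22.5 s: the button was pressed and held for over 1 s, the punch is back upright in its hole, and the gripper holds the lid by its handle about 18 mm open at the front edge; the hand-in gave no verdict.

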